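Start the float-painting lathe

TASK

Get the paint lathe running, in this order: press the raised, white-striped end of the black rocker on the grey supply box right down, push the blue plunger on top of the green lathe fully in, then press the green start button on the control box and let it come up again. Only press, with the tips of the closed fingers: leave the red and yellow buttons alone, pick nothing up, and do not disturb the jars, float, bottle and other things standing about.

Things in the scene. Friction and masses are not known exactly. Their poses are not given: they have to be found in the camera images.
- supply: grey supply box, 140 x 100 mm, 48 mm high (dark bezel to 54 mm), fixed to the bench; origin at the centre of its underside, x along the rocker's length towards the white-striped end, z up. Its place and yaw change
- rocker (a joint): tilt of the black paddle rocker (90 mm long, 44 mm wide, 12 mm thick) on the supply box, rad: about 0 off (white-striped end raised), 0.4 on (that end fully down, at its stop). Its pivot lies across the box's middle, 68 mm above the bench. No spring: it stays where it is left, and needs a moment of about 0.08 N m, some 3 N at the striped end and more nearer the pivot
- rocker_end (a point): middle of the top face of the rocker's white stripe (stripe 22 mm long), 31 mm from the pivot along the paddle; the place to press. About 80 mm above the bench when off; it sinks about 12 mm to the stop. It moves with the rocker
- lathe: small green-headed paint lathe with an aluminium motor on a dark base plate 260 x 110 mm, fixed to the bench, a pink and white float in its chuck; origin on the bench right under the plunger, x along the spindle towards the motor, z up. Motor up to 108 mm high, head 113 mm high, steel collar round the plunger 121 mm high
- plunger (a joint): how far the blue spindle-lock plunger is pushed in, m: about 0 out, 0.010 fully in, at its stop. No spring: it stays where it is left; it takes about 5 N to move
- plunger_top (a point): centre of the top of the blue plunger cap (32 mm across), 143 mm above the bench when out, 133 mm when fully in
- control: dark grey control box, 100 mm (x) by 200 mm (y), 60 mm high, fixed to the bench; origin at the centre of its underside. Three round buttons stand in a row along its y, 60 mm apart, in an order that changes; each button is 32 mm across in a black housing 48 mm across and 12 mm high
- start (a joint): travel of the green start button, the one to press, m: 0 up, 0.006 fully down at 5 N; springs back when let go
- start_top (a point): centre of the top of the green button, about 82 mm above the bench when up
- stop (a joint): travel of the red stop button, not to be pressed, m: 0 up, 0.006 fully down at 5 N; springs back when let go
- stop_top (a point): centre of the top of the red button, about 82 mm above the bench when up
- jog (a joint): travel of the yellow jog button, not to be pressed, m: 0 up, 0.006 fully down at 5 N; springs back when let go
- jog_top (a point): centre of the top of the yellow button, about 82 mm above the bench when up
- jar_pink: jar with a pink cap, 44 mm across, 60 mm high; loose, not to be disturbed; origin at its underside
- tape: yellow tape ring, 48 mm across, 20 mm high; loose, not to be disturbed; origin at its underside
- jar_white: jar with a white cap, 44 mm across, 55 mm high; loose, not to be disturbed; origin at its underside
- float: loose pink and white fishing float lying along its x, 35 mm thick, body 62 mm, 127 mm with its thin stems; loose, not to be disturbed; origin at its underside
- bottle: clear bottle, 64 mm across, 190 mm high; loose, not to be disturbed; origin at its underside
- cup: white cup, 72 mm across, 85 mm high; loose, not to be disturbed; origin at its underside
- brush: paint brush lying on the bench; loose, not to be disturbed; origin at its underside

How it is judged:
On the way, in this order (a step that is already met when the one before it is completed fails the run):
1. a fingertip presses the rocker's striped end right down (over 0.33 rad) (value of joint rocker above 0.33 rad and contact force between the fingers and rocker above 0.2 N), for 0.05 s.
2. a fingertip pushes the plunger in (over 8 mm) (value of joint plunger above 0.008 m and contact force between the fingers and plunger above 0.2 N), for 0.05 s.
3. a fingertip presses the green button (over 4 mm) (value of joint start above 0.004 m and contact force between the fingers and start above 0.2 N), for 0.05 s.
At the end, for the whole second after the job is handed in: The rocker is over (beyond 0.33 of 0.4 rad), the plunger is in (beyond 8 of 10 mm) and all three buttons are up again (within 1.5 mm) (value of joint rocker above 0.33 rad and value of joint plunger above 0.008 m and value of joint each of start, stop, jog below 0.0015 m); the robot touches nothing.
It fails at once if the red or yellow button is pressed (over 2.5 mm) (value of joint any of stop, jog above 0.0025 m).
It fails at once if the plunger is pushed (over 5 mm) before the rocker is over (value of joint plunger above 0.005 m and value of joint rocker below 0.28 rad).
It fails at once if the green button is pressed (over 3 mm) before the rocker is over and the plunger is in (value of joint start above 0.003 m and (value of joint rocker below 0.28 rad or value of joint plunger below 0.0065 m)).
It fails at once if a jar, the tape, float, bottle, cup or brush is shifted or lifted (over 20 mm) or knocked over (distance of any of jar_pink, tape, jar_white, float, bottle, cup, brush from where it was at the start of the episode above 0.02 m or angle between any of jar_pink, tape, jar_white, float, bottle, cup, brush's own z axis and vertical above 0.5 rad).
It also fails if it takes over 54 s, if anything falls off the work surface, if the arm or the gripper's body presses on something with over 40 N, if the wrist force passes 120 N, or if a joint passes its speed limit or range.

ROBOT

A 7-joint arm with a two-finger parallel gripper is mounted at the origin on the work surface. World frame = base frame: x ahead of the robot, y to its left, z up, the work surface at z = 0. Lengths are in m, angles in rad, forces in N, time in s.
With the tool pointing down it reaches from about 0.425 to 0.875 m from the base axis. Payload 8.4 kg.
Tool frame: the origin (TCP) lies at the very end of the fingers, on their centre line; the grasp point (between the pads) lies 19 mm behind it; z points along the fingers, y is the line along which they close (so a half turn about z gives the same grasp; the last joint's range is limited). The gripper opens to 87 mm and grips with 3 to 60 N. Pads are 19 mm wide; open, the fingers measure 117 mm over their backs; the gripper's body (75 mm by 190 mm) begins 51 mm behind the grasp point.
Start: joints at [-1.281, 0.333, 0.04, 1.465, -0.013, 1.343, -0.059], TCP at [0.246, 0.601, 0.201] pointing down, gripper open.
Joint ranges: [-2.58, 2.58], [-0.38, 2.09], [-1.3, 1.39], [0.25, 2.4], [-1.5, 4.64], [0.08, 2.09], [-2.65, 2.65]. Speed limits (rad/s): [2.22, 2.22, 2.79, 2.79, 3.14, 3.14, 3.14].

INTERFACE

Orientations are given as a 3x3 rotation matrix whose columns are the frame's x, y, z axes.
In Python, from station import state, grab_frame, camera_model, hand_in, boxes_of, pinpoint gives the robot as it stands.
- The arm moves only by the tool carry_out, never from a script. Its arguments are lists of equal length, an entry for each row: "hand": the opening, from 0 (shut) to 1 (fully open); "travel": the shift along the tool's x, y, z as a fraction of full scale, a list of three; "twist": the turn about the tool's z as a fraction of full scale. In form: {"hand": [hand, ...], "travel": [[tx, ty, tz], ...], "twist": [twist, ...]}. A call has exactly 10 rows; each row shifts and turns the commanded pose from where the row before left it, along the tool's axes as they then stand; what a row does not reach is not made up. Full scale, the value 1, is 0.05 m for a shift and pi/4 rad for a turn. A row lasts 1/10 s, in which the tool goes at most 50 mm and 8.59 degrees, less where a joint would pass 70% of its speed; a pose out of reach is approached as far as the arm can. A call with a number of a shift or a turn outside -1 to 1 is refused whole. A call with a gripper value outside its range is refused whole. The fingers move at their own pace and stop on an object; "squeeze" is the grip in N (left out, the last holds). Time passes only in rows, so rows that do not move let the fingers close, or fill a call up. It gives the time, the measured TCP pose, the force, the opening and the grip force at its end, in the units of the state.
- state(): the state, without advancing time (a new reading comes with each control period).
- grab_frame(name): name is "scene" or "top"; returns (picture, depth): 384x512x3 uint8, red, green, blue; 384x512 float32, m along the optical axis (not along the pixel's ray), 0 where there is no reading.
- camera_model(name): a dict with "fx", "fy", "cx", "cy" (pixels), "rvec" (rotation vector, rad) and "tvec" (3), from world to camera coordinates, as OpenCV has them. Camera axes: x right, y down, z forward; pixel columns grow to the right and rows downward; lengths in m; the calibration is good to about 2 mm. A picture is of the moment at which its call begins. camera_model takes no time and is no camera call.
- hand_in(): hands the job in; it is judged then, once.
Trained networks look in the newest picture that a camera, given by its name, has taken for a name from the list of things; names that differ only in an ending like _2 or _b are one class to them, and where a whole thing is asked for, a point or a joint stands for the part that bears it (a point fixed in the world has none). Each returns a list of dicts, best first, with "conf" (0 to 1); they miss things now and then, are a little off and sometimes report something else, mostly with a low value. They report only what shows in the picture. A call takes as long as a camera call.
- boxes_of(camera, label): "box" ([left, top, right, bottom] in pixels, round what is visible of it).
- pinpoint(camera, label): "xy" ([column, row] in pixels: a listed point, or the origin of a listed thing).
The state is a dict: "clock": time; "qpos": joint angles; "dq": joint speeds; "joint_efforts": joint torques, N m; "tool_pos": TCP position; "ee_rot": TCP orientation; "ft_force": force on the tool from outside, world axes, zero at the start; "moment": the same for the moment, N m; "finger_gap": finger opening in m; "gripper_force": force on a finger pad.
Only numpy, scipy, OpenCV 4.12 (cv2) and the standard library are available. Lean on these libraries where they do the work, as an engineer would, in place of code of your own. Each camera call takes 0.05 s, during which the arm holds its last target. There are 200 camera calls.

## Working session

There is one attempt and no reset: what is moved stays moved. The work goes in short steps, Python scripts to look and compute and a tool call to move; the robot and the scene stay as the last step left them, time stands still between calls to the robot, and variables do not carry over. Pictures are saved under pics/ and viewed, at most 10 in all, crops included, and the job is handed in when it is done.

Besides the shell and the picture viewer there is one more tool, called after "Emit:" as a command line: name --pt "numbers of a row" for each row, then --argument value for the rest. carry_out: Moves the arm, as the interface text tells. Its arguments: {"type":"object","properties":{"hand":{"type":"array","items":{"type":"number"}},"travel":{"type":"array","items":{"type":"array","items":{"type":"number","minimum":-1,"maximum":1}}},"twist":{"type":"array","items":{"type":"number","minimum":-1,"maximum":1}},"squeeze":{"type":"number"}},"required":["hand","travel","twist"]}

```bash
mkdir -p pics; cat > h.py <<'E'
import numpy as np, cv2
from station import *
def world(cam,uv,d):
    m=camera_model(cam); R=cv2.Rodrigues(np.array(m["rvec"],float))[0]; t=np.array(m["tvec"],float).ravel()
    p=np.array([(uv[0]-m["cx"])/m["fx"]*d,(uv[1]-m["cy"])/m["fy"]*d,d]); return R.T@(p-t)
def at_z(cam,uv,z):
    a=world(cam,uv,0.);b=world(cam,uv,1.); return a+(b-a)*(z-a[2])/(b[2]-a[2])
E
python3 - <<'E'
from h import *
Z=dict(rocker_end=.08,plunger_top=.143,start_top=.082,stop_top=.082,jog_top=.082)
for c in ("top","scene"):
    im,d=grab_frame(c); cv2.imwrite(f"pics/{c}0.png",im[:,:,::-1])
    for n,z in Z.items():
        for r in pinpoint(c,n)[:2]:
            u=r["xy"]; dd=d[int(round(u[1])),int(round(u[0]))]
            print(c,n,round(r["conf"],2),np.round(u,1),"plane",at_z(c,u,z).round(3),"depth",world(c,u,dd).round(3))
s=state(); print(s["clock"],s["tool_pos"],np.round(s["ee_rot"],3))
E
```

```text
top rocker_end 0.75 [263.6 194.4] plane [0.607 0.028 0.08 ] depth [0.607 0.028 0.08 ]
top plunger_top 0.46 [406.2 230.7] plane [ 0.512 -0.333  0.143] depth [ 0.511 -0.332  0.147]
top start_top 0.42 [124.9 206.9] plane [0.561 0.397 0.082] depth [0.561 0.397 0.084]
top stop_top 0.52 [147.3 215.6] plane [0.539 0.335 0.082] depth [0.539 0.335 0.082]
top jog_top 0.51 [165.1 224.4] plane [0.517 0.286 0.082] depth [0.517 0.286 0.081]
scene rocker_end 0.7 [277.3 203.7] plane [0.61  0.034 0.08 ] depth [0.61  0.034 0.079]
scene plunger_top 0.52 [119.  160.6] plane [ 0.506 -0.347  0.143] depth [ 0.506 -0.347  0.143]
scene start_top 0.44 [417.9 175.2] plane [0.546 0.4   0.082] depth [0.547 0.399 0.084]
scene start_top 0.29 [371.5 167.5] plane [0.516 0.285 0.082] depth [0.517 0.285 0.083]
scene stop_top 0.44 [391.8 173.1] plane [0.536 0.334 0.082] depth [0.537 0.334 0.083]
scene jog_top 0.41 [370.8 164.2] plane [0.506 0.285 0.082] depth [0.507 0.285 0.084]
scene jog_top 0.37 [200.2 230.7] plane [ 0.676 -0.154  0.082] depth [ 0.653 -0.159  0.036]
0.6 [0.24639789 0.60145373 0.20134526] [[-0.925  0.379  0.   ]
 [ 0.379  0.925 -0.   ]
 [-0.    -0.    -1.   ]]
```

View pics/top0.png

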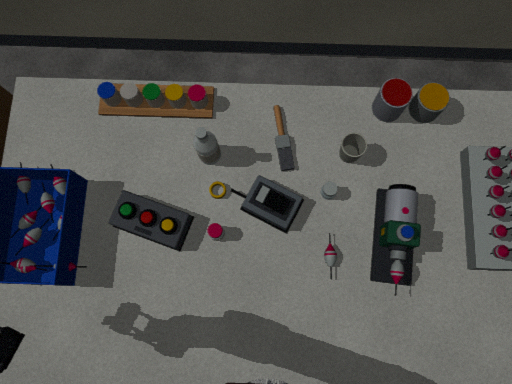

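View pics/scene0.png

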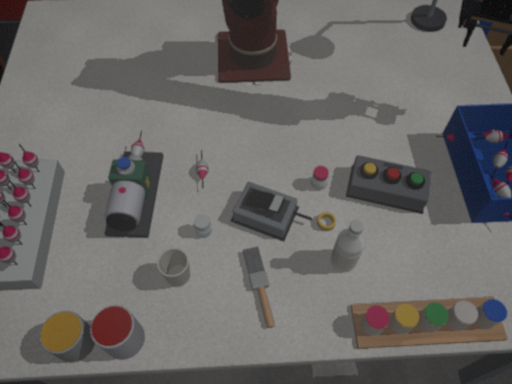

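The green button is at about (127,210) in the top view, red at (148,217) and yellow at (168,225). The blue plunger is at (407,232) and the white stripe at (262,195). I'll refine these by colour and depth.

```bash
python3 - <<'E'
from h import *
R={"top":dict(green=(127,210),red=(148,217),yel=(168,225),blue=(407,232),stripe=(262,195)),
   "scene":dict(green=(417,180),red=(393,174),yel=(370,169),blue=(123,163),stripe=(276,203))}
H=dict(green=(45,80),red=(0,10),yel=(18,35),blue=(100,130)); Z=dict(green=.082,red=.082,yel=.082,blue=.143,stripe=.08)
ims=[]
for c in R:
    im,d=grab_frame(c); hsv=cv2.cvtColor(im,cv2.COLOR_RGB2HSV)
    for n,(u,v) in R[c].items():
        h,s,val=cv2.split(hsv)
        m=(s<60)&(val>130) if n=="stripe" else (h>=H[n][0])&(h<=H[n][1])&(s>120)&(val>50)
        w=np.zeros_like(m); w[v-14:v+15,u-14:u+15]=1
        k,lab,st,cen=cv2.connectedComponentsWithStats((m&w).astype(np.uint8))
        i=min(range(1,k),key=lambda i:np.hypot(*(cen[i]-(u,v)))-st[i,4]*.02)
        ys,xs=np.where(lab==i); P=np.array([world(c,(x,y),d[y,x]) for x,y in zip(xs,ys)])
        t=P[abs(P[:,2]-Z[n])<.006]
        print(c,n,st[i,4],cen[i].round(1),"plane",at_z(c,cen[i],Z[n]).round(4),"top pts",len(t),np.median(t,0).round(4) if len(t) else P[:,2].round(3)[:5], ((t.max(0)+t.min(0))/2).round(4) if len(t) else "")
    u,v=R[c]["stripe"]; ims.append(cv2.resize(im[v-40:v+40,u-50:u+50],None,fx=4,fy=4))
cv2.imwrite("pics/r.png",np.hstack(ims)[:,:,::-1])
E
```

```text
top green 98 [125.4 209.2] plane [0.5549 0.3954 0.082 ] top pts 98 [0.5548 0.3949 0.0831] [0.5548 0.3956 0.0823]
top red 88 [145.8 216.8] plane [0.5361 0.3388 0.082 ] top pts 86 [0.5357 0.3385 0.0827] [0.5356 0.3383 0.0821]
top yel 117 [166.8 224.5] plane [0.5172 0.2814 0.082 ] top pts 112 [0.516  0.2808 0.0825] [0.5173 0.2815 0.0819]
top blue 130 [407.1 231.4] plane [ 0.5102 -0.3354  0.143 ] top pts 125 [ 0.5107 -0.3355  0.1421] [ 0.5101 -0.3358  0.1426]Traceback (most recent call last):
  File "<stdin>", line 13, in <module>
ValueError: min() iterable argument is empty
```

```bash
python3 - <<'E'
from h import *
ims=[]
for c,(u,v) in dict(top=(272,203),scene=(267,208)).items():
    im,d=grab_frame(c); ims.append(cv2.resize(im[v-38:v+38,u-48:u+48],None,fx=4,fy=4,interpolation=cv2.INTER_NEAREST))
    b=boxes_of(c,"rocker")[:1]; print(c,b)
    if c=="top":
        P=np.array([[*world(c,(x,y),d[y,x]),im[y,x].mean()] for y in range(v-30,v+31) for x in range(u-36,u+37) if d[y,x]>0])
        S=P[(P[:,2]>.07)&(P[:,2]<.095)]; hi=P[(P[:,2]>.057)&(P[:,2]<.095)]
        print("raised",len(S),S.mean(0).round(3)); 
        r=cv2.minAreaRect(hi[:,:2].astype(np.float32)); print("rocker rect",r)
        W=hi[(hi[:,3]>110)]; print("white",len(W),W.mean(0).round(4), cv2.minAreaRect(W[:,:2].astype(np.float32)))
        bx=P[(P[:,2]>.04)]; print("box",cv2.minAreaRect(bx[:,:2].astype(np.float32)))
cv2.imwrite("pics/r.png",np.hstack(ims)[:,:,::-1])
E
```

```text
top [{'box': [253.3, 183.4, 290.5, 213.3], 'conf': 0.62}]Traceback (most recent call last):
  File "<stdin>", line 7, in <module>
  File "h.py", line 4, in world
    m=camera_model(cam); R=cv2.Rodrigues(np.array(m["rvec"],float))[0]; t=np.array(m["tvec"],float).ravel()
ValueError: time passes only in moves, steps and waits
```

```bash
sed -i 's/^from station import \*/from station import *\nimport functools, station\ncamera_model=functools.lru_cache(None)(station.camera_model)/' h.py
python3 - <<'E'
from h import *
ims=[]
for c,(u,v) in dict(top=(272,203),scene=(267,208)).items():
    im,d=grab_frame(c); ims.append(cv2.resize(im[v-38:v+38,u-48:u+48],None,fx=4,fy=4,interpolation=cv2.INTER_NEAREST))
    P=np.array([[*world(c,(x,y),d[y,x]),im[y,x].mean(),x,y] for y in range(v-30,v+31) for x in range(u-36,u+37) if d[y,x]>0])
    hi=P[(P[:,2]>.057)&(P[:,2]<.095)]
    f=lambda Q:cv2.minAreaRect(Q[:,:2].astype(np.float32))
    W=hi[(hi[:,3]>np.percentile(hi[:,3],60)+20)]
    print(c,"rocker",f(hi),"\nwhite",len(W),W.mean(0).round(4),f(W),"\nbox",f(P[P[:,2]>.04]), "brightness",np.percentile(hi[:,3],[10,50,80,95]))
print(state()["clock"])
cv2.imwrite("pics/r.png",np.hstack(ims)[:,:,::-1])
E
```

```text
top rocker ((0.598268985748291, 0.011210419237613678), (0.12005346268415451, 0.06687471270561218), 61.74005126953125) 
white 155 [6.086000e-01 3.270000e-02 7.820000e-02 9.165160e+01 2.617355e+02
 1.940129e+02] ((0.5821042060852051, 0.028650805354118347), (0.11173289269208908, 0.061368465423583984), 23.077959060668945) 
box ((0.5960781574249268, 0.0059165433049201965), (0.14059120416641235, 0.10113696753978729), 64.18604278564453) brightness [  2.33333333  10.66666667  65.06666667 106.        ]
scene rocker ((0.5995432138442993, 0.003116406500339508), (0.11066773533821106, 0.0735761895775795), 64.50484466552734) 
white 162 [6.065000e-01 3.140000e-02 7.920000e-02 1.075658e+02 2.760000e+02
 2.025432e+02] ((0.6069308519363403, 0.03884003683924675), (0.08164502680301666, 0.05311695858836174), 4.633310317993164) 
box ((0.5939043164253235, 0.005637064576148987), (0.13985122740268707, 0.10251207649707794), 64.43502044677734) brightness [ 43.          47.          85.93333333 119.        ]
0.85
```

View pics/r.png

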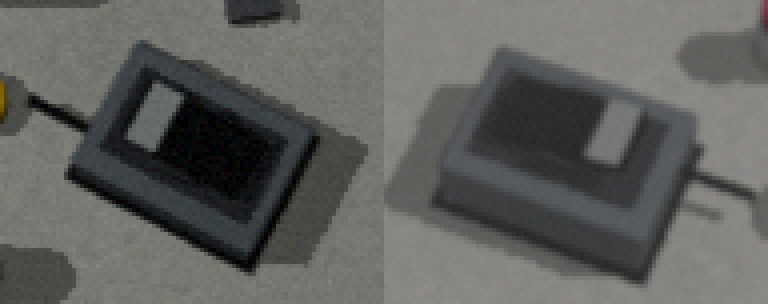

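The boxes agree. The rocker axis is at 64.3° and the stripe centre is at (0.608, 0.033). Next I close the fingers and travel towards it in two calls.

Emit:
carry_out --hand '[0,0,0,0,0,0,0,0,0,0]' --pt "-0.55 -0.385 0" --pt "-0.55 -0.385 0" --pt "-0.55 -0.385 0" --pt "-0.55 -0.385 0" --pt "-0.55 -0.385 0" --pt "-0.55 -0.385 0" --pt "-0.55 -0.385 0" --pt "-0.55 -0.385 0" --pt "-0.55 -0.385 0" --pt "-0.55 -0.385 0" --twist '[0,0,0,0,0,0,0,0,0,0]' --squeeze 10

```text
clock: 1.85
tool_pos: [0.4285, 0.3179, 0.2016]
ee_rot: [[-0.925, 0.379, 0.0], [0.379, 0.925, 0.0], [-0.0, 0.001, -1.0]]
ft_force: [0.1, 0.1, 0.5]
finger_gap: 0.0151
gripper_force: 0.0
```

Emit:
carry_out --hand '[0,0,0,0,0,0,0,0,0,0]' --pt "-0.55 -0.385 0" --pt "-0.55 -0.385 0" --pt "-0.55 -0.385 0" --pt "-0.55 -0.385 0" --pt "-0.55 -0.385 0" --pt "-0.55 -0.385 0" --pt "-0.55 -0.385 0" --pt "-0.55 -0.385 0" --pt "-0.55 -0.385 0" --pt "-0.55 -0.385 0" --twist '[0,0,0,0,0,0,0,0,0,0]'

```text
clock: 2.85
tool_pos: [0.6101, 0.0356, 0.2016]
ee_rot: [[-0.925, 0.379, 0.0], [0.379, 0.925, 0.0], [-0.0, 0.0, -1.0]]
ft_force: [0.6, 0.8, 0.1]
finger_gap: 0.0001
gripper_force: 0.0
```

Emit:
carry_out --hand '[0,0,0,0,0,0,0,0,0,0]' --pt "0 0 0.5" --pt "0 0 0.5" --pt "0 0 0.5" --pt "0 0 0.5" --pt "0 0 0.12" --pt "0 0 0.12" --pt "0 0 0.12" --pt "0 0 0.12" --pt "0 0 0.12" --pt "0 0 0.12" --twist '[0,0,0,0,0,0,0,0,0,0]'

```text
clock: 3.85
tool_pos: [0.6096, 0.0368, 0.0653]
ee_rot: [[-0.925, 0.379, 0.001], [0.379, 0.925, 0.0], [-0.0, 0.0, -1.0]]
ft_force: [0.1, 0.7, 0.5]
finger_gap: 0.0008
gripper_force: 0.0
```

Emit:
carry_out --hand '[0,0,0,0,0,0,0,0,0,0]' --pt "0 0 0.02" --pt "0 0 0.02" --pt "0 0 0.02" --pt "0 0 0" --pt "0 0 0" --pt "0 0 0" --pt "0 0 0" --pt "0 0 0" --pt "0 0 0" --pt "0 0 0" --twist '[0,0,0,0,0,0,0,0,0,0]'

```text
clock: 4.85
tool_pos: [0.6094, 0.0367, 0.0623]
ee_rot: [[-0.925, 0.379, -0.0], [0.379, 0.925, -0.0], [0.0, -0.0, -1.0]]
ft_force: [-0.6, 1.0, -0.6]
finger_gap: 0.0004
gripper_force: 0.0
```

```bash
python3 - <<'E'
from h import *
ims=[]
for c,(u,v) in dict(top=(272,203),scene=(267,208)).items():
    im,d=grab_frame(c); ims.append(cv2.resize(im[v-38:v+38,u-48:u+48],None,fx=4,fy=4))
cv2.imwrite("pics/r2.png",np.hstack(ims)[:,:,::-1])
E
```

```text
(no output)
```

View pics/r2.png

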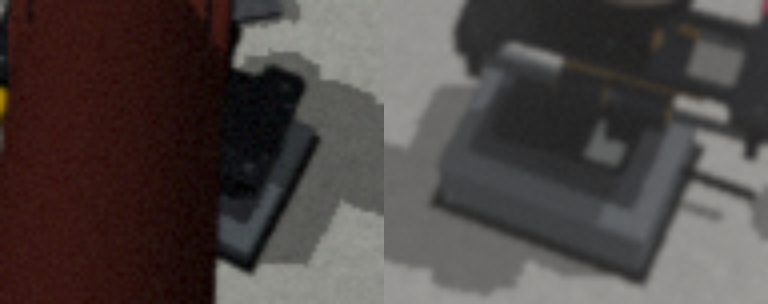

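The fingertips are over the stripe (right view, about (610,115)), with no clear force yet. I'll go lower in small steps.

Emit:
carry_out --hand '[0,0,0,0,0,0,0,0,0,0]' --pt "0 0 0.02" --pt "0 0 0.02" --pt "0 0 0.02" --pt "0 0 0" --pt "0 0 0" --pt "0 0 0" --pt "0 0 0" --pt "0 0 0" --pt "0 0 0" --pt "0 0 0" --twist '[0,0,0,0,0,0,0,0,0,0]'

```text
clock: 5.95
tool_pos: [0.6094, 0.0367, 0.0594]
ee_rot: [[-0.925, 0.379, 0.0], [0.379, 0.925, -0.0], [-0.0, -0.0, -1.0]]
ft_force: [-0.0, 0.2, -0.2]
finger_gap: 0.0006
gripper_force: 0.2
```

```bash
python3 - <<'E'
from h import *
s=state(); print(s["tool_pos"],s["ft_force"],s["moment"],s["joint_efforts"])
c="scene"; im,d=grab_frame(c)
P=np.array([[*world(c,(x,y),d[y,x]),im[y,x].mean()] for y in range(178,238) for x in range(231,303) if d[y,x]>0])
a=np.array([.434,.901]); r=P[:,:2]-[.595,.006]
l=r@a; w=r@[-a[1],a[0]]
for lo in range(-45,45,10):
    for ws in ((-.02,-.008),(-.006,.006),(.008,.02)):
        m=(l>lo/1e3)&(l<(lo+10)/1e3)&(w>ws[0])&(w<ws[1])
        print(lo,ws,m.sum(),np.percentile(P[m,2],[20,50,80]).round(4) if m.any() else "",end=" | ")
    print()
E
```

```text
[0.60940683 0.03666229 0.05936811] [-0.02884634  0.17988003 -0.24029619] [-0.01158005 -0.0082577   0.02720218] [ 6.52227947e-02 -5.91855705e+01  7.73221135e+00 -3.50485539e+01
  5.93146635e-02  1.25092641e-01 -4.45001597e-04]
-45 (-0.02, -0.008) 19 [0.0676 0.0694 0.0706] | -45 (-0.006, 0.006) 20 [0.0684 0.0701 0.0706] | -45 (0.008, 0.02) 14 [0.0699 0.0709 0.0712] | 
-35 (-0.02, -0.008) 23 [0.0669 0.0707 0.0721] | -35 (-0.006, 0.006) 16 [0.0691 0.0707 0.0718] | -35 (0.008, 0.02) 18 [0.0705 0.0712 0.0719] | 
-25 (-0.02, -0.008) 23 [0.0659 0.0713 0.0734] | -25 (-0.006, 0.006) 17 [0.0704 0.072  0.0737] | -25 (0.008, 0.02) 12 [0.071  0.0715 0.0742] | 
-15 (-0.02, -0.008) 22 [0.0702 0.0742 0.0752] | -15 (-0.006, 0.006) 16 [0.0721 0.0738 0.0751] | -15 (0.008, 0.02) 1 [0.073 0.073 0.073] | 
-5 (-0.02, -0.008) 21 [0.0734 0.0746 0.0759] | -5 (-0.006, 0.006) 15 [0.074  0.0754 0.077 ] | -5 (0.008, 0.02) 3 [0.0739 0.0739 0.0757] | 
5 (-0.02, -0.008) 32 [0.0671 0.0759 0.1529] | 5 (-0.006, 0.006) 17 [0.0759 0.077  0.0782] | 5 (0.008, 0.02) 1 [0.0736 0.0736 0.0736] | 
15 (-0.02, -0.008) 36 [0.0557 0.0774 0.2046] | 15 (-0.006, 0.006) 13 [0.0763 0.0784 0.0793] | 15 (0.008, 0.02) 1 [0.0778 0.0778 0.0778] | 
25 (-0.02, -0.008) 64 [0.0776 0.084  0.1207] | 25 (-0.006, 0.006) 7 [0.1284 0.1319 0.137 ] | 25 (0.008, 0.02) 0  | 
35 (-0.02, -0.008) 51 [0.0556 0.0824 0.2033] | 35 (-0.006, 0.006) 15 [0.0562 0.0746 0.0873] | 35 (0.008, 0.02) 7 [0.054  0.0544 0.0569] |
```

The rocker hasn't moved, so I'll look closely at where the tips really are.

```bash
python3 - <<'E'
from h import *
c="scene"; im,d=grab_frame(c)
m=camera_model(c)
p=cv2.projectPoints(np.array([[.6094,.0367,.0594],[.6094,.0367,.079]]),np.array(m["rvec"],float),np.array(m["tvec"],float),np.array([[m["fx"],0,m["cx"]],[0,m["fy"],m["cy"]],[0,0,1]]),None)[0].reshape(-1,2); print(p)
crop=im[165:240,225:325].astype(float); crop=np.clip(255*(crop/255)**.5,0,255).astype(np.uint8)
cv2.imwrite("pics/z.png",cv2.resize(crop,None,fx=8,fy=8,interpolation=cv2.INTER_CUBIC)[:,:,::-1])
b=[[round(float(world(c,(x,y),d[y,x])[2])*1000) for x in range(264,296,2)] for y in range(186,216,2)]
for y,r in zip(range(186,216,2),b): print(y,r)
E
```

```text
[[277.93373838 207.44111276]
 [278.2161597  203.49185226]]
186 [176, 179, 182, 186, 191, 189, 195, 197, 196, 200, 202, 193, 193, 173, 174, 173]
188 [175, 173, 173, 174, 177, 182, 186, 189, 190, 192, 195, 197, 196, 193, 193, 156]
190 [176, 174, 173, 174, 177, 173, 156, 128, 179, 183, 186, 190, 191, 192, 196, 196]
192 [173, 172, 177, 176, 176, 174, 143, 134, 175, 172, 176, 178, 182, 183, 187, 192]
194 [167, 171, 170, 170, 176, 169, 170, 175, 177, 174, 174, 174, 178, 172, 2, 182]
196 [157, 158, 163, 166, 172, 122, 126, 172, 174, 177, 176, 178, 178, 175, 2, 0]
198 [73, 76, 80, 74, 157, 114, 115, 168, 167, 172, 174, 176, 173, 171, 171, 169]
200 [75, 75, 76, 75, 78, 107, 108, 156, 163, 162, 163, 166, 170, 164, 164, 169]
202 [79, 80, 76, 75, 78, 97, 98, 99, 107, 94, 57, 158, 159, 52, 51, 48]
204 [76, 77, 79, 77, 79, 86, 88, 87, 93, 77, 56, 55, 54, 53, 53, 52]
206 [76, 77, 76, 77, 78, 80, 77, 80, 87, 59, 56, 54, 50, 51, 49, 49]
208 [72, 76, 77, 81, 80, 78, 79, 79, 81, 55, 56, 55, 50, 47, 50, 1064]
210 [68, 55, 63, 71, 74, 78, 81, 80, 73, 1064, 56, 55, 48, 52, 55, 26]
212 [60, 51, 54, 55, 52, 57, 69, 77, 57, 57, 54, 50, 53, 51, 43, 30]
214 [58, 57, 56, 57, 61, 57, 56, 56, 56, 54, 57, 51, 52, 51, 24, 3]
```

View pics/z.png

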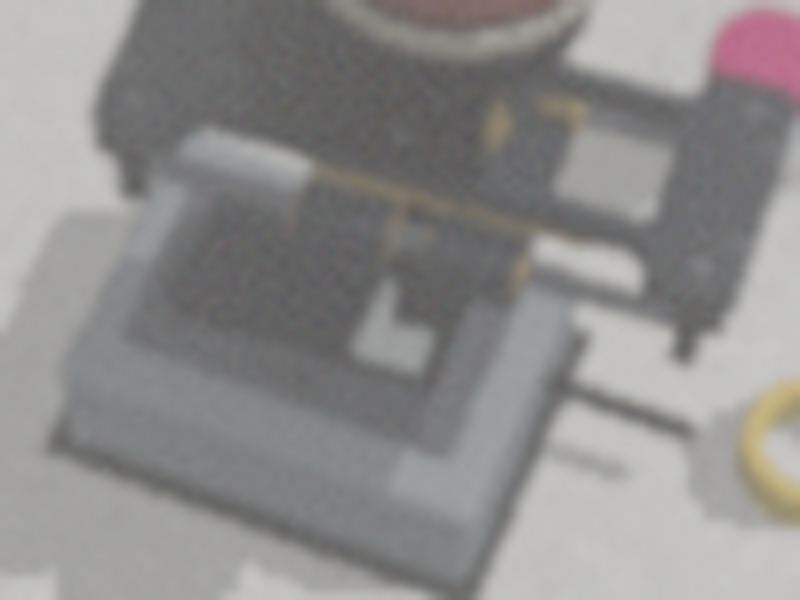

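The real tip sits about 20 mm above the reported TCP: the finger's lower edge, at about (279,205), reads z≈0.083. I'll keep going down until there is force.

Emit:
carry_out --hand '[0,0,0,0,0,0,0,0,0,0]' --pt "0 0 0.04" --pt "0 0 0.04" --pt "0 0 0.04" --pt "0 0 0" --pt "0 0 0" --pt "0 0 0" --pt "0 0 0" --pt "0 0 0" --pt "0 0 0" --pt "0 0 0" --twist '[0,0,0,0,0,0,0,0,0,0]'

```text
clock: 7.05
tool_pos: [0.6093, 0.0366, 0.0533]
ee_rot: [[-0.925, 0.379, -0.0], [0.379, 0.925, -0.0], [0.0, -0.0, -1.0]]
ft_force: [-1.1, -0.6, 0.5]
finger_gap: 0.0004
gripper_force: 0.0
```

Emit:
carry_out --hand '[0,0,0,0,0,0,0,0,0,0]' --pt "0 0 0.04" --pt "0 0 0.04" --pt "0 0 0.04" --pt "0 0 0" --pt "0 0 0" --pt "0 0 0" --pt "0 0 0" --pt "0 0 0" --pt "0 0 0" --pt "0 0 0" --twist '[0,0,0,0,0,0,0,0,0,0]'

```text
clock: 8.05
tool_pos: [0.6097, 0.0371, 0.0476]
ee_rot: [[-0.925, 0.379, 0.001], [0.379, 0.925, 0.0], [-0.0, 0.001, -1.0]]
ft_force: [-0.6, 2.1, 5.1]
finger_gap: 0.0006
gripper_force: 2.6
```

Emit:
carry_out --hand '[0,0,0,0,0,0,0,0,0,0]' --pt "0 0 0.04" --pt "0 0 0.04" --pt "0 0 0.04" --pt "0 0 0" --pt "0 0 0" --pt "0 0 0" --pt "0 0 0" --pt "0 0 0" --pt "0 0 0" --pt "0 0 0" --twist '[0,0,0,0,0,0,0,0,0,0]'

```text
clock: 9.05
tool_pos: [0.6104, 0.037, 0.0467]
ee_rot: [[-0.925, 0.38, 0.002], [0.38, 0.925, 0.003], [-0.001, 0.003, -1.0]]
ft_force: [-20.7, 1.0, 52.9]
finger_gap: 0.0004
gripper_force: 25.0
```

Emit:
carry_out --hand '[0,0,0,0,0,0,0,0,0,0]' --pt "0 0 0.02" --pt "0 0 0.02" --pt "0 0 0.02" --pt "0 0 0" --pt "0 0 0" --pt "0 0 0" --pt "0 0 0" --pt "0 0 0" --pt "0 0 0" --pt "0 0 0" --twist '[0,0,0,0,0,0,0,0,0,0]'

```text
clock: 10.05
tool_pos: [0.6107, 0.037, 0.0464]
ee_rot: [[-0.925, 0.38, 0.003], [0.38, 0.925, 0.004], [-0.001, 0.005, -1.0]]
ft_force: [-31.5, 0.8, 77.2]
finger_gap: 0.0006
gripper_force: 36.7
```

It hit a hard stop at tool z≈0.047. I'll back off and check.

Emit:
carry_out --hand '[0,0,0,0,0,0,0,0,0,0]' --pt "0 0 -0.1" --pt "0 0 -0.2" --pt "0 0 -0.5" --pt "0 0 -0.5" --pt "0 0 -0.5" --pt "0 0 -0.5" --pt "0 0 -0.5" --pt "0 0 -0.4" --pt "0 0 0" --pt "0 0 0" --twist '[0,0,0,0,0,0,0,0,0,0]'

```text
clock: 11.05
tool_pos: [0.6093, 0.0366, 0.1979]
ee_rot: [[-0.925, 0.379, -0.0], [0.379, 0.925, -0.0], [0.0, -0.0, -1.0]]
ft_force: [0.0, 0.0, -1.1]
finger_gap: 0.0007
gripper_force: 0.0
```

```bash
cat > rk.py <<'E'
from h import *
c="scene"; im,d=grab_frame(c)
P=np.array([[*world(c,(x,y),d[y,x]),im[y,x].mean()] for y in range(178,238) for x in range(231,303) if d[y,x]>0])
a=np.array([.434,.901]); r=P[:,:2]-[.595,.006]
l=r@a; w=r@[-a[1],a[0]]
for lo in range(-45,45,10):
    m=(l>lo/1e3)&(l<(lo+10)/1e3)&(w>-.018)&(w<.018)
    print(lo,m.sum(),np.percentile(P[m,2],[20,50,80]).round(4) if m.any() else "")
E
python3 rk.py
```

```text
-45 59 [0.0789 0.0823 0.0838]
-35 55 [0.078  0.0804 0.0825]
-25 59 [0.0767 0.0783 0.0802]
-15 47 [0.075  0.0762 0.078 ]
-5 53 [0.0737 0.0755 0.0764]
5 57 [0.0713 0.0728 0.0752]
15 50 [0.069  0.0707 0.0728]
25 52 [0.0676 0.0695 0.0715]
35 61 [0.0551 0.0656 0.0682]
```

The rocker is now tilted about 0.2 rad the other way, so it's fully on. Next is the plunger.

Emit:
carry_out --hand '[0,0,0,0,0,0,0,0,0,0]' --pt "-0.098 -0.763 0" --pt "-0.098 -0.763 0" --pt "-0.098 -0.763 0" --pt "-0.098 -0.763 0" --pt "-0.098 -0.763 0" --pt "-0.098 -0.763 0" --pt "-0.098 -0.763 0" --pt "-0.098 -0.763 0" --pt "-0.098 -0.763 0" --pt "-0.098 -0.763 0" --twist '[0,0,0,0,0,0,0,0,0,0]'

```text
clock: 12.1
tool_pos: [0.5089, -0.3359, 0.197]
ee_rot: [[-0.925, 0.379, -0.002], [0.379, 0.925, 0.001], [0.002, -0.0, -1.0]]
ft_force: [0.9, -0.2, -0.4]
finger_gap: 0.0003
gripper_force: 0.0
```

Emit:
carry_out --hand '[0,0,0,0,0,0,0,0,0,0]' --pt "0 0 0.3" --pt "0 0 0.3" --pt "0 0 0.3" --pt "0 0 0.3" --pt "0 0 0.1" --pt "0 0 0" --pt "0 0 0" --pt "0 0 0" --pt "0 0 0" --pt "0 0 0" --twist '[0,0,0,0,0,0,0,0,0,0]'

```text
clock: 13.1
tool_pos: [0.5103, -0.335, 0.1338]
ee_rot: [[-0.925, 0.379, 0.001], [0.379, 0.925, -0.0], [-0.001, 0.0, -1.0]]
ft_force: [0.8, 1.2, 0.9]
finger_gap: 0.0005
gripper_force: 0.0
```

```bash
python3 - <<'E'
from h import *
c="scene"; im,d=grab_frame(c)
crop=im[120:220,70:180].astype(float); crop=np.clip(255*(crop/255)**.5,0,255).astype(np.uint8)
cv2.imwrite("pics/p.png",cv2.resize(crop,None,fx=6,fy=6,interpolation=cv2.INTER_CUBIC)[:,:,::-1])
E
```

```text
(no output)
```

View pics/p.png

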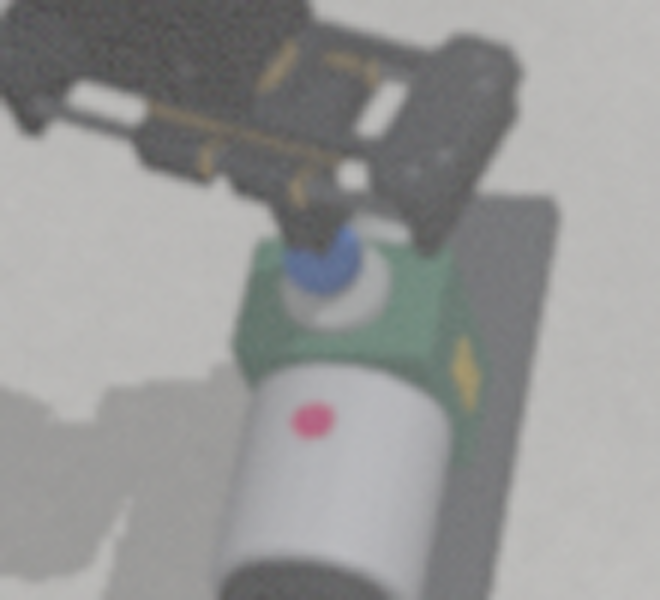

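The closed tips hang right above the blue cap, with the tip at about (320,245) and the cap at (322,262) in the crop. Pressing now.

Emit:
carry_out --hand '[0,0,0,0,0,0,0,0,0,0]' --pt "0 0 0.06" --pt "0 0 0.06" --pt "0 0 0.06" --pt "0 0 0.06" --pt "0 0 0.06" --pt "0 0 0.06" --pt "0 0 0.06" --pt "0 0 0" --pt "0 0 0" --pt "0 0 0" --twist '[0,0,0,0,0,0,0,0,0,0]'

```text
clock: 14.15
tool_pos: [0.5101, -0.3349, 0.1123]
ee_rot: [[-0.925, 0.379, -0.0], [0.379, 0.925, 0.0], [0.0, -0.0, -1.0]]
ft_force: [-1.3, 1.8, 2.3]
finger_gap: 0.0005
gripper_force: 1.6
```

Emit:
carry_out --hand '[0,0,0,0,0,0,0,0,0,0]' --pt "0 0 0.03" --pt "0 0 0.03" --pt "0 0 0" --pt "0 0 0" --pt "0 0 0" --pt "0 0 0" --pt "0 0 0" --pt "0 0 0" --pt "0 0 0" --pt "0 0 0" --twist '[0,0,0,0,0,0,0,0,0,0]'

```text
clock: 15.15
tool_pos: [0.5103, -0.335, 0.1118]
ee_rot: [[-0.925, 0.379, 0.001], [0.379, 0.925, 0.001], [-0.001, 0.001, -1.0]]
ft_force: [-9.4, 6.8, 26.2]
finger_gap: 0.0007
gripper_force: 13.2
```

Emit:
carry_out --hand '[0,0,0,0,0,0,0,0,0,0]' --pt "0 0 -0.1" --pt "0 0 -0.2" --pt "0 0 -0.4" --pt "0 0 -0.4" --pt "0 0 -0.4" --pt "0 0 -0.3" --pt "0 0 0" --pt "0 0 0" --pt "0 0 0" --pt "0 0 0" --twist '[0,0,0,0,0,0,0,0,0,0]'

```text
clock: 16.15
tool_pos: [0.5097, -0.3346, 0.1983]
ee_rot: [[-0.925, 0.379, -0.001], [0.379, 0.925, 0.001], [0.002, -0.0, -1.0]]
ft_force: [0.5, -0.0, -0.8]
finger_gap: 0.0003
gripper_force: 0.0
```

Emit:
carry_out --hand '[0,0,0,0,0,0,0,0,0,0]' --pt "0.235 0.692 0" --pt "0.235 0.692 0" --pt "0.235 0.692 0" --pt "0.235 0.692 0" --pt "0.235 0.692 0" --pt "0.235 0.692 0" --pt "0.235 0.692 0" --pt "0.235 0.692 0" --pt "0.235 0.692 0" --pt "0.235 0.692 0" --twist '[0,0,0,0,0,0,0,0,0,0]'

```text
clock: 17.15
tool_pos: [0.5322, 0.0312, 0.1989]
ee_rot: [[-0.925, 0.379, -0.001], [0.379, 0.925, -0.0], [0.001, -0.0, -1.0]]
ft_force: [1.8, 0.2, 0.4]
finger_gap: 0.0005
gripper_force: 0.0
```

Emit:
carry_out --hand '[0,0,0,0,0,0,0,0,0,0]' --pt "0.235 0.692 0" --pt "0.235 0.692 0" --pt "0.235 0.692 0" --pt "0.235 0.692 0" --pt "0.235 0.692 0" --pt "0.235 0.692 0" --pt "0.235 0.692 0" --pt "0.235 0.692 0" --pt "0.235 0.692 0" --pt "0.235 0.692 0" --twist '[0,0,0,0,0,0,0,0,0,0]'

```text
clock: 18.15
tool_pos: [0.5547, 0.3958, 0.1984]
ee_rot: [[-0.925, 0.379, -0.001], [0.379, 0.925, -0.001], [0.001, -0.001, -1.0]]
ft_force: [1.0, -0.1, 0.3]
finger_gap: 0.0006
gripper_force: 0.0
```

```bash
python3 - <<'E'
from h import *
c="top"; im,d=grab_frame(c); hsv=cv2.cvtColor(im,cv2.COLOR_RGB2HSV)
z=[world(c,(x,y),d[y,x])[2] for y in range(222,241) for x in range(397,417) if 100<=hsv[y,x,0]<=130 and hsv[y,x,1]>120 and hsv[y,x,2]>50]
print("plunger top z",len(z),np.percentile(z,[20,50,80])); print(state()["tool_pos"])
E
python3 rk.py | tail -4
```

```text
plunger top z 128 [0.13129262 0.13305762 0.13518569]
[0.55228044 0.40324762 0.19742701]
5 55 [0.0711 0.0726 0.074 ]
15 51 [0.0691 0.0707 0.0718]
25 52 [0.067  0.0689 0.0702]
35 66 [0.0556 0.0662 0.0679]
```

The plunger is in (cap top at 0.133) and the rocker is still on. Descending above green, then a position check.

Emit:
carry_out --hand '[0,0,0,0,0,0,0,0,0,0]' --pt "0 0 0" --pt "0 0 0.4" --pt "0 0 0.5" --pt "0 0 0.5" --pt "0 0 0.5" --pt "0 0 0.2" --pt "0 0 0" --pt "0 0 0" --pt "0 0 0" --pt "0 0 0" --twist '[0,0,0,0,0,0,0,0,0,0]'

```text
clock: 19.25
tool_pos: [0.5556, 0.3949, 0.0957]
ee_rot: [[-0.925, 0.379, 0.002], [0.379, 0.925, 0.001], [-0.001, 0.002, -1.0]]
ft_force: [1.1, -0.9, 0.2]
finger_gap: 0.0004
gripper_force: 0.0
```

Emit:
carry_out --hand '[0,0,0,0,0,0,0,0,0,0]' --pt "0 0 0.2" --pt "0 0 0.2" --pt "0 0 0.2" --pt "0 0 0.04" --pt "0 0 0.04" --pt "0 0 0.04" --pt "0 0 0.04" --pt "0 0 0.04" --pt "0 0 0" --pt "0 0 0" --twist '[0,0,0,0,0,0,0,0,0,0]'

```text
clock: 20.25
tool_pos: [0.5551, 0.3946, 0.0553]
ee_rot: [[-0.925, 0.379, 0.0], [0.379, 0.925, 0.0], [-0.0, 0.0, -1.0]]
ft_force: [-3.1, -3.2, 9.3]
finger_gap: 0.0004
gripper_force: 4.3
```

Emit:
carry_out --hand '[0,0,0,0,0,0,0,0,0,0]' --pt "0 0 0.03" --pt "0 0 0.03" --pt "0 0 0" --pt "0 0 0" --pt "0 0 0" --pt "0 0 0" --pt "0 0 0" --pt "0 0 0" --pt "0 0 0" --pt "0 0 0" --twist '[0,0,0,0,0,0,0,0,0,0]'

```text
clock: 21.25
tool_pos: [0.5552, 0.3947, 0.0549]
ee_rot: [[-0.925, 0.379, 0.001], [0.379, 0.925, 0.001], [-0.0, 0.002, -1.0]]
ft_force: [-11.0, -7.6, 28.2]
finger_gap: 0.0003
gripper_force: 13.8
```

Fully down (28 N, a hard stop). Releasing and lifting clear.

Emit:
carry_out --hand '[0,0,0,0,0,0,0,0,0,0]' --pt "0 0 -0.1" --pt "0 0 -0.2" --pt "0 0 -0.4" --pt "0 0 -0.5" --pt "0 0 -0.5" --pt "0 0 -0.5" --pt "0 0 -0.4" --pt "0 0 0" --pt "0 0 0" --pt "0 0 0" --twist '[0,0,0,0,0,0,0,0,0,0]'

```text
clock: 22.25
tool_pos: [0.5545, 0.3942, 0.18]
ee_rot: [[-0.925, 0.379, -0.001], [0.379, 0.925, -0.001], [0.001, -0.002, -1.0]]
ft_force: [-0.6, 0.8, -0.0]
finger_gap: 0.0009
gripper_force: 0.0
```

```bash
python3 - <<'E'
from h import *
c="scene"; im,d=grab_frame(c)
for n,(u,v) in dict(green=(417,180),red=(393,174),yel=(370,169)).items():
    print(n,np.median([world(c,(x,y),d[y,x])[2] for x in range(u-2,u+3) for y in range(v-2,v+3)]).round(4))
cv2.imwrite("pics/end.png",im[:,:,::-1])
E
python3 rk.py | tail -4
```

```text
green 0.0823
red 0.0837
yel 0.083
5 56 [0.0707 0.0728 0.0743]
15 53 [0.0692 0.0708 0.0725]
25 51 [0.0677 0.0693 0.0709]
35 61 [0.0556 0.0653 0.0683]
```

View pics/end.png

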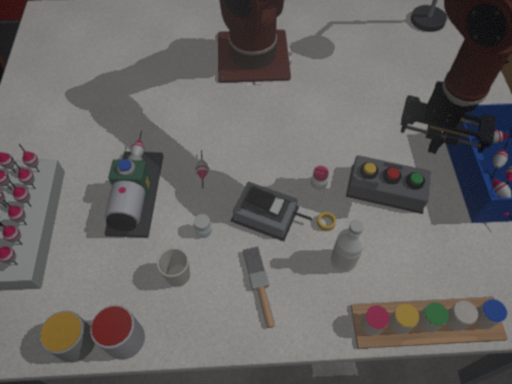

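The buttons are all up (around (370–417, 169–180)), the loose things are where they were, and the arm is clear.

```bash
python3 -c "
from station import hand_in; print(hand_in())"
```

```text
the job is handed in; nothing more can be done
None
```

I pressed the rocker, the plunger and the green button in that order, and handed the job in at about 22 s; the last checks showed the rocker over, the plunger in, all three buttons up and nothing loose moved, but `hand_in` gave no verdict.

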